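Take a blank reading on the round-capped photometer

TASK

Take a blank reading on the photometer with the round cap: press its cap down until the carriage latches and stays down by itself, take the hand right off it for two seconds while it reads, then press it once more so that the carriage is released and pops fully up again. Leave the other photometer, the one with the square cap, latched down as it is.

Things in the scene. Friction and masses are not known exactly. Their poses are not given: they have to be found in the camera images.
- round_photometer_cap (a point): Centre of the top of the round grey cap (disc 50 mm across, 10 thick) on the carriage of one white bench photometer; moves with it: 117 mm above the worktop when up, 100 when latched, 93 at the stop. z up. Press straight down on its middle with shut fingers. Photometer fixed; housing 90 mm wide, 100 deep, 81 high under the cap, its low keypad foot reaching 81 mm in front of the cap's centre.
- round_photometer_carriage (a joint): How far the round cap is down, m: 0 fully up (start), 0.017 latched, 0.024 bottom stop. Spring-loaded push-push latch: pressed past 0.022 (best to the stop) and let go it latches; pressed again past 0.022 and let go it rises to 0 by itself. A short press does nothing. The spring pushes back 2 N at the top, 3 to 4 N at the bottom, more if pressed fast; 7 N or more is at the stop.
- square_photometer_cap (a point): Centre of the top of the square grey cap (46 x 46 mm, 10 thick) of the second photometer, otherwise the same as the first and also fixed, 0.22 m or more away sideways. It starts latched down, about 100 mm above the worktop, and is to be left alone. z up.
- square_photometer_carriage (a joint): The same for the square cap, m: 0 up, about 0.017 latched (as it starts), 0.024 bottom stop.

How it is judged (in metres and radians):
On the way:
1. the round-capped carriage is latched down with the robot touching nothing, for 1 s (value of joint round_photometer_carriage between 0.014 and 0.0195 m and contact force between each of the arm, the fingers and anything else below 0.2 N), for 1 s.
At the end, for the whole second after the job is handed in: After having been latched down untouched for at least 1 s, the round-capped carriage is up again (within 3 mm of the top), and the square-capped carriage is still latched down (14 to 19.5 mm down) (value of joint round_photometer_carriage below 0.003 m and value of joint square_photometer_carriage between 0.014 and 0.0195 m).
It fails at once if the square-capped carriage is pressed far into its latch (more than 19.5 mm down) or comes up (value of joint square_photometer_carriage above 0.0195 m or value of joint square_photometer_carriage below 0.013 m).
It also fails if it takes over 40 s, if anything falls off the work surface, if the arm or the gripper's body presses on something with over 40 N, if the wrist force passes 120 N, or if a joint passes its speed limit or range.

ROBOT

A 7-joint arm with a two-finger parallel gripper is mounted at the origin on a cart in front of the work surface, level with it; the furniture and walls round the work are solid. World frame = base frame: x ahead of the robot, y to its left, z up, the work surface at z = 0. Lengths are in mm, angles in rad, forces in N, time in s.
With the tool pointing down it reaches from about 400 to 850 mm from the base axis. Payload 10.4 kg.
Tool frame: the origin (TCP) lies between the finger pads; the fingertips stand env.nose_length ahead of it and the grasp point (between the pads) lies 11 mm behind it (env.nose_length is the distance from the TCP to the fingertips, in mm); y points along the fingers, z is the direction in which the jaws open and shut, and the axes are right-handed (so a half turn about y gives the same grasp; the last joint's range is limited). The gripper opens to 85 mm and grips with 20 to 120 N. Pads are 22 mm wide; open, the fingers measure 114 mm over their backs; the gripper's body (76 mm by 85 mm) begins 54 mm behind the grasp point. The pads swing forward as they close: fully open they stand 13 mm farther back than shut.
Start: joints at [-1.184, 0.332, -0.065, 1.46, 0.022, 1.35, -0.088], TCP at [249.006, 573.277, 239.338] pointing down, gripper open.
Joint ranges: [-2.6, 2.6], [-0.5, 2.12], [-1.47, 1.34], [0.16, 2.42], [-1.27, 4.41], [0.06, 2.06], [-2.6, 2.6]. Speed limits (rad/s): [2.22, 2.22, 2.79, 2.79, 3.14, 3.14, 3.14].

INTERFACE

Orientations are given as a unit quaternion [w, x, y, z].
In Python, from cell import monitor, eyes, job, env gives the robot as it stands.
- The arm moves only by the tool carry_out, never from a script. Its argument "deltas" is a list of rows, each a list of 7 numbers: the shift along the tool's x, y, z scaled (see below), then the turn, a rotation vector about the tool's x, y, z scaled (see below), then the finger opening in mm, from 0 to 85.4. A call has 1 to 8 rows; each row shifts and turns the pose as measured when the row begins, along the tool's axes as they then stand; what a row does not reach is not made up. The controller multiplies each number of a shift by 40 mm and each number of a turn by 6 degrees. A row lasts 1/10 s, in which the tool goes at most 50 mm and 8.59 degrees, less where a joint would pass 70% of its speed; a pose out of reach is approached as far as the arm can. A call with a number of a shift or a turn outside -1 to 1 is refused whole. A call with a gripper value outside its range is refused whole. The fingers move at their own pace and stop on an object; "force" is the grip in N (left out, the last holds). Time passes only in rows, so rows that do not move let the fingers close. It gives the time, the measured TCP pose, the force and the opening at its end, in the units of the state.
- monitor.state(): the state, without advancing time (a new reading comes with each control period).
- eyes.snapshot(name): name is "scene" or "side" or "wrist"; returns a dict with "pixels" (480x640x3 uint8, blue, green, red), "fx", "fy", "cx", "cy" (pixels), "extrinsics" (4x4, takes a point from camera to world coordinates); the wrist camera has in their place "T_tool_cam" (4x4, takes a point from camera to tool coordinates, whose origin is the TCP and whose axes are the tool frame's). Camera axes: x right, y down, z forward; pixel columns grow to the right and rows downward; lengths in mm; the calibration is good to about 2 mm. A picture is of the moment at which its call begins: read the wrist's pose just before it. There is no depth.
- job.job_done(): hands the job in, once; it reports no verdict.
The state is a dict: "time_s": time; "joints": joint angles; "joint_velocities": joint speeds; "tau": joint torques, N m; "tcp_pos": TCP position; "eef_rot": TCP orientation; "wrist_force": force on the tool from outside, world axes, zero at the start; "wrist_torque": the same for the moment, N m; "grip_width": finger opening in mm.
Only numpy, scipy, OpenCV 4.12 (cv2) and the standard library are available. Lean on these libraries where they do the work, as an engineer would, in place of code of your own. Each camera call takes 0.05 s, during which the arm holds its last target.

## Working session

There is one attempt and no reset: what is moved stays moved. The work goes in short steps, Python scripts to look and compute and a tool call to move; the robot and the scene stay as the last step left them, time stands still between calls to the robot, and variables do not carry over. Pictures are saved under pics/ and viewed, and the job is handed in when it is done.

Besides the shell and the picture viewer there is one more tool, called after "Call:" in YAML: its name, and indented under it one key for each argument. carry_out: Moves the arm, as the interface text tells. Its arguments: {"type":"object","properties":{"deltas":{"type":"array","items":{"type":"array","items":{"type":"number"}}},"force":{"type":"number"}},"required":["deltas"]}

```bash
mkdir -p pics
python3 - <<'E'
from cell import monitor, eyes, env
import cv2,pickle
s=monitor.state(); print(s['time_s'],s['tcp_pos'],s['eef_rot'],s['grip_width'],env.nose_length,s['wrist_force'])
d={}
for n in ('scene','side'):
    v=eyes.snapshot(n); cv2.imwrite(f'pics/{n}0.png',v['pixels']); d[n]=v
    print(n,v['fx'],v['cx'],v['cy'],v['extrinsics'])
pickle.dump(d,open('d.pkl','wb'))
E
```

```text
0.0 [248.86836329 572.91978811 238.5104891 ] [-0.69181923  0.69282064 -0.14392438  0.1437758 ] 85.0440686468663 8.0 [-0.691058   -0.37422465  0.31184053]
scene 600.5499768609225 315.85527253791145 240.32800637313312 [[ 5.82489611e-01 -5.25786845e-01  6.19882284e-01 -1.32941679e+02]
 [-8.12619048e-01 -3.58978101e-01  4.59113282e-01 -5.09684612e+02]
 [-1.88715591e-02 -7.71156869e-01 -6.36365420e-01  8.35830826e+02]
 [ 0.00000000e+00  0.00000000e+00  0.00000000e+00  1.00000000e+00]]
side 552.3612113579825 324.3079706260042 241.41880028011883 [[ 8.41233508e-01 -3.50983800e-01  4.11262151e-01  7.37380062e+01]
 [-5.40597143e-01 -5.33366433e-01  6.50595863e-01 -7.82244070e+02]
 [-8.99518151e-03 -7.69630184e-01 -6.38426555e-01  8.72598415e+02]
 [ 0.00000000e+00  0.00000000e+00  0.00000000e+00  1.00000000e+00]]
```

View pics/scene0.png

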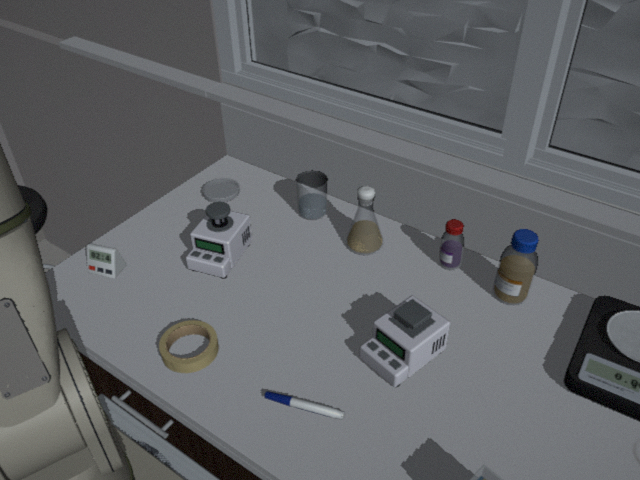

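View pics/side0.png

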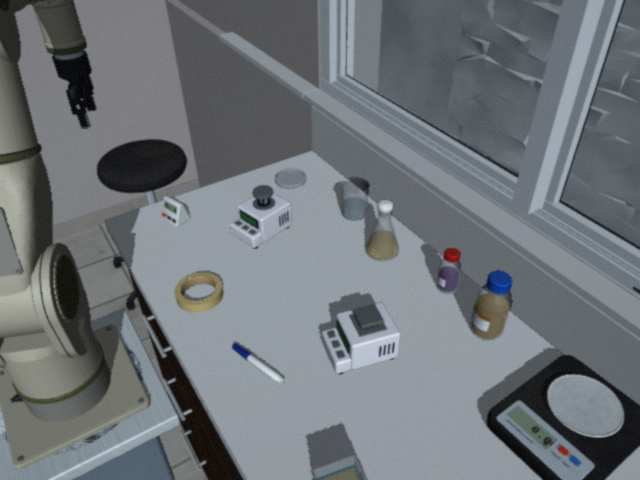

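The round cap is near (218,211) in the scene view and (263,191) in the side view. The square cap is near (413,315) and (370,318). Next I'll enlarge both.

Run:
```python
import cv2,numpy as np
a=cv2.imread('pics/scene0.png')[180:280,180:260]; b=cv2.imread('pics/side0.png')[170:250,225:305]
a=cv2.resize(a,None,fx=5,fy=5,interpolation=cv2.INTER_CUBIC); b=cv2.resize(b,None,fx=5,fy=5,interpolation=cv2.INTER_CUBIC)
o=np.zeros((500,800,3),np.uint8); o[:,:400]=a; o[:400,400:]=b
cv2.imwrite('pics/crop0.png',cv2.convertScaleAbs(o,alpha=1.6))
```

```text
(no output)
```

View pics/crop0.png

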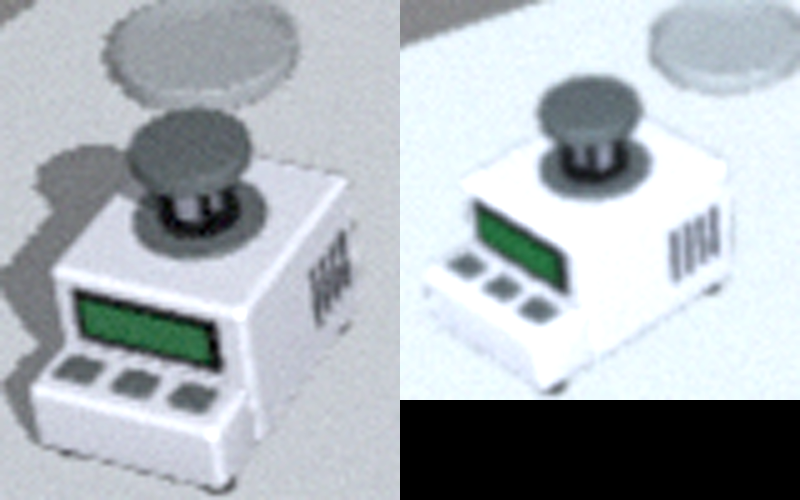

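```bash
cat > h.py <<'E'
import numpy as np
def ray(v,u,w,z,T=None):
    T=v['extrinsics'] if T is None else T
    d=T[:3,:3]@np.array([(u-v['cx'])/v['fx'],(w-v['cy'])/v['fy'],1]); o=T[:3,3]
    return o+d*(z-o[2])/d[2]
E
python3 - <<'E'
import pickle,numpy as np
from h import ray
from scipy.spatial.transform import Rotation as R
d=pickle.load(open('d.pkl','rb'))
print(ray(d['scene'],217.6,208.7,117),ray(d['side'],262.6,190.8,117))
print(ray(d['scene'],413,315,100),ray(d['side'],370,318,100))
from cell import monitor
s=monitor.state(); q=s['eef_rot']; print(R.from_quat([*q[1:],q[0]]).as_matrix())
E
```

```text
[536.89806196 231.34881134 117.        ] [539.50809181 230.56732097 117.        ]
[ 516.25338835 -226.45228616  100.        ] [ 521.41123366 -231.25649876  100.        ]
[[ 9.17205936e-01 -4.77052013e-04  3.98413157e-01]
 [-3.98413437e-01 -1.25910670e-03  9.17205074e-01]
 [ 6.40901464e-05 -9.99999094e-01 -1.34492407e-03]]
```

Call:
carry_out:
  deltas:
    - [0.9,0,-0.444,0,0,0,0]
    - [0.9,0,-0.444,0,0,0,0]
    - [0.9,0,-0.444,0,0,0,0]
    - [0.9,0,-0.444,0,0,0,0]
    - [0.9,0,-0.444,0,0,0,0]
    - [0.9,0,-0.444,0,0,0,0]
    - [0.9,0,-0.444,0,0,0,0]
    - [0.9,0,-0.444,0,0,0,0]
  force: 40

```text
time_s: 0.9
tcp_pos: [457.6, 323.6, 234.4]
eef_rot: [-0.691, 0.695, -0.141, 0.137]
wrist_force: [0.8, -0.0, -0.5]
grip_width: -0.1
```

Call:
carry_out:
  deltas:
    - [0.8,0,-0.38,0,0,0,0]
    - [0.8,0,-0.38,0,0,0,0]
    - [0.7,0,-0.33,0,0,0,0]
    - [0,0,0,0,0,0,0]

```text
time_s: 1.3
tcp_pos: [530.9, 237.2, 233.1]
eef_rot: [-0.689, 0.696, -0.144, 0.141]
wrist_force: [-0.1, 0.2, -1.0]
grip_width: 0.0
```

```bash
cat > look.py <<'E'
import sys,numpy as np,cv2
from cell import monitor,eyes
from scipy.spatial.transform import Rotation as R
from h import *
def T(s):
    M=np.eye(4); q=s['eef_rot']; M[:3,:3]=R.from_quat([*q[1:],q[0]]).as_matrix(); M[:3,3]=s['tcp_pos']; return M
def tgt(s,p):
    M=T(s); return M[:3,:3].T@(np.array(p)-M[:3,3])/40
def tilt(s):  # rot vector (tool) to bring tool y to straight down, units of 6deg
    M=T(s)[:3,:3]; y=M.T@np.array([0,0,-1.]); return np.degrees(np.cross([0,1,0],y))/6
E
python3 - <<'E'
from look import *
import pickle
s=monitor.state(); v=eyes.snapshot('wrist'); cv2.imwrite('pics/w1.png',v['pixels']); pickle.dump((s,v),open('w1.pkl','wb'))
print(s['time_s'],s['tcp_pos'],s['wrist_force'],tgt(s,[538,231,150]),tilt(s)); 
W=T(s)@v['T_tool_cam']; print(W)
P=np.linalg.inv(W)@np.array([538,231,117,1]); print(P[0]/P[2]*v['fx']+v['cx'],P[1]/P[2]*v['fy']+v['cy'])
E
```

```text
1.3 [530.88526143 237.17105491 233.14713708] [-0.14764564  0.21655623 -0.96834015] [ 0.23139791  2.07850881 -0.05097588] [ 0.09403581  0.         -0.03236728]
[[ 3.95071165e-01  8.76210080e-01  2.75997591e-01  4.60734604e+02]
 [ 9.18597548e-01 -3.73571372e-01 -1.28930117e-01  2.70249648e+02]
 [-9.86506947e-03  3.04467282e-01 -9.52471708e-01  3.67085336e+02]
 [ 0.00000000e+00  0.00000000e+00  0.00000000e+00  1.00000000e+00]]
314.4860883925498 246.38762111492755
```

View pics/w1.png

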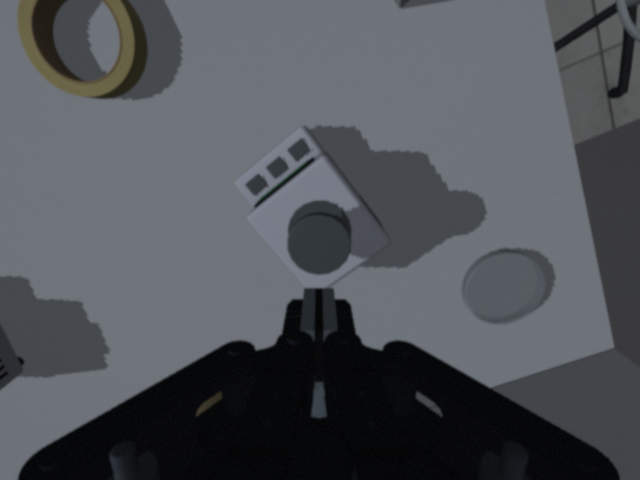

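The cap is a disc centred near (319,243) in the wrist view, about 62 px across, and the shut fingertips are at (319,290). The prediction from the fixed cameras was (314,246), so they agree within a few pixels.

Run:
```python
from look import *
import pickle
s,v=pickle.load(open('w1.pkl','rb'))
W=T(s)@v['T_tool_cam']
print(ray(v,319,243,117,W),v['fx'])
p=[538.5,232,145]; print(tgt(s,p),tilt(s))
c=cv2.resize(v['pixels'][190:300,250:400],None,fx=5,fy=5,interpolation=cv2.INTER_CUBIC); cv2.imwrite('pics/w1c.png',cv2.convertScaleAbs(c,alpha=2))
```

```text
[536.83891246 235.27044511 117.        ] 344.6354763869747
[ 0.23342621  2.2032218  -0.02184161] [ 0.09403581  0.         -0.03236728]
```

View pics/w1c.png

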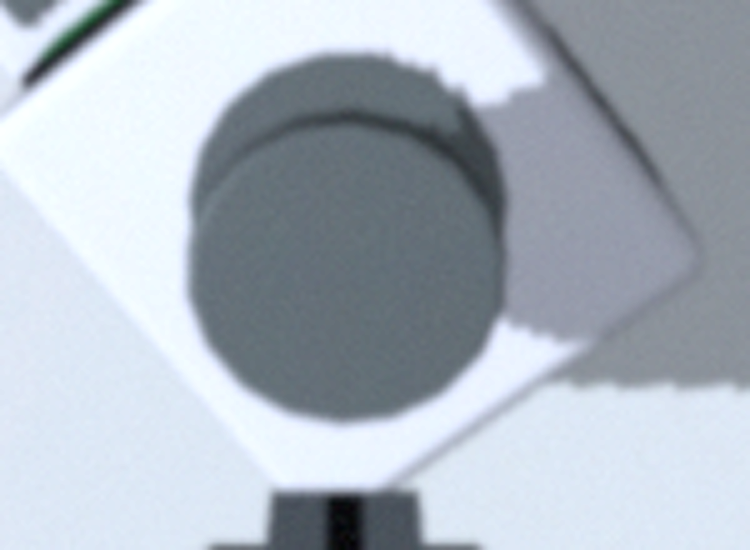

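Call:
carry_out:
  deltas:
    - [0.11,0.8,0,0.09,0,-0.03,0]
    - [0.1,0.8,0,0,0,0,0]
    - [0,0.5,0,0,0,0,0]
    - [0,0,0,0,0,0,0]

```text
time_s: 1.75
tcp_pos: [534.5, 240.5, 146.4]
eef_rot: [0.694, -0.692, 0.141, -0.139]
wrist_force: [0.0, -0.4, 0.2]
grip_width: 0.1
```

Run:
```python
from look import *
s=monitor.state()
print(s['time_s'],s['tcp_pos'],s['wrist_force'],tgt(s,[538,233,125]),tilt(s)); 
v=eyes.snapshot('wrist'); W=T(s)@v['T_tool_cam']; np.save('W.npy',W)
cv2.imwrite('pics/w2.png',cv2.convertScaleAbs(v['pixels'],alpha=1.7))
```

```text
1.75 [534.49775436 240.5489471  146.44543932] [ 0.01043763 -0.39689085  0.23926348] [ 0.15567586  0.53528295 -0.14128584] [-0.02494642  0.         -0.02995915]
```

View pics/w2.png

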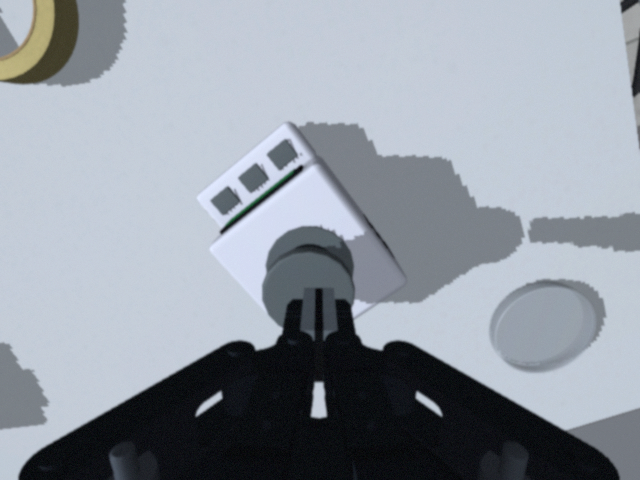

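Run:
```python
from look import *
v=eyes.snapshot('wrist');s=monitor.state(); W=np.load('W.npy')
print(ray(v,308,291,117,W)); print(s['tcp_pos'],tgt(s,[538,234,133]),tilt(s))
```

```text
[536.31463929 235.36347507 117.        ]
[536.0673232  241.12447977 149.51626257] [ 0.1138983   0.41198049 -0.14781575] [-0.05711412  0.         -0.00414199]
```

Call:
carry_out:
  deltas:
    - [0.1,0.2,-0.14,0,0,0,0]
    - [0,0,0,0,0,0,0]
    - [0,0,0,0,0,0,0]

```text
time_s: 2.15
tcp_pos: [538.8, 235.6, 144.4]
eef_rot: [0.697, -0.69, 0.138, -0.141]
wrist_force: [-0.8, 0.4, -0.0]
grip_width: -0.2
```

Run:
```python
from look import *
s=monitor.state()
print(s['time_s'],s['tcp_pos'],s['joint_velocities'].round(3) if hasattr(s['joint_velocities'],'round') else s['joint_velocities'],s['wrist_force'],tgt(s,[537,234.5,125]),tilt(s));
```

```text
2.15 [538.75214816 235.56852353 144.3670209 ] [ 0.009 -0.003  0.006  0.007  0.006  0.     0.005] [-0.7748309   0.44415023 -0.03918391] [-0.03113223  0.48366121 -0.04648554] [-0.09654163  0.          0.02156348]
```

Call:
carry_out:
  deltas:
    - [-0.03,0.25,-0.04,-0.08,0,0,0]
    - [0,0.2,0,0,0,0,0]
    - [0,0.2,0,0,0,0,0]
    - [0,0.2,0,0,0,0,0]

```text
time_s: 2.55
tcp_pos: [538.3, 235.1, 110.2]
eef_rot: [0.694, -0.692, 0.138, -0.142]
wrist_force: [-1.1, -0.5, 4.1]
grip_width: 0.4
```

Call:
carry_out:
  deltas:
    - [0,0.2,0,0,0,0,0]
    - [0,0.15,0,0,0,0,0]

```text
time_s: 2.75
tcp_pos: [539.8, 235.9, 99.8]
eef_rot: [0.695, -0.691, 0.137, -0.143]
wrist_force: [-29.1, -13.0, 90.9]
grip_width: -0.2
```

At the stop, with 91 N at the wrist. I'll back off now.

Call:
carry_out:
  deltas:
    - [0,-0.3,0,0,0,0,0]
    - [0,-0.4,0,0,0,0,0]
    - [0,-0.5,0,0,0,0,0]
    - [0,-0.4,0,0,0,0,0]
    - [0,0,0,0,0,0,0]

```text
time_s: 3.25
tcp_pos: [539.5, 236.0, 165.0]
eef_rot: [0.696, -0.691, 0.137, -0.143]
wrist_force: [0.2, 0.3, 0.6]
grip_width: -0.1
```

Run:
```python
from look import *
s=monitor.state()
print(s['time_s'],s['tcp_pos'],s['wrist_force'],tgt(s,[537,234.5,117]),tilt(s)); 
for n in ('scene','side','wrist'):
    v=eyes.snapshot(n); cv2.imwrite(f'pics/{n}3.png',v['pixels'])
a=cv2.imread('pics/scene3.png')[180:280,180:260]; b=cv2.imread('pics/side3.png')[170:250,225:305]
a=cv2.resize(a,None,fx=5,fy=5,interpolation=cv2.INTER_CUBIC); b=cv2.resize(b,None,fx=5,fy=5,interpolation=cv2.INTER_CUBIC)
o=np.zeros((500,800,3),np.uint8); o[:,:400]=a; o[:400,400:]=b
cv2.imwrite('pics/crop3.png',cv2.convertScaleAbs(o,alpha=1.6))
```

```text
3.25 [539.48498972 235.98387993 165.02387605] [0.19856082 0.30090613 0.57151701] [-0.0503391   1.19976816 -0.06849027] [-0.08117229  0.          0.05939494]
```

View pics/crop3.png

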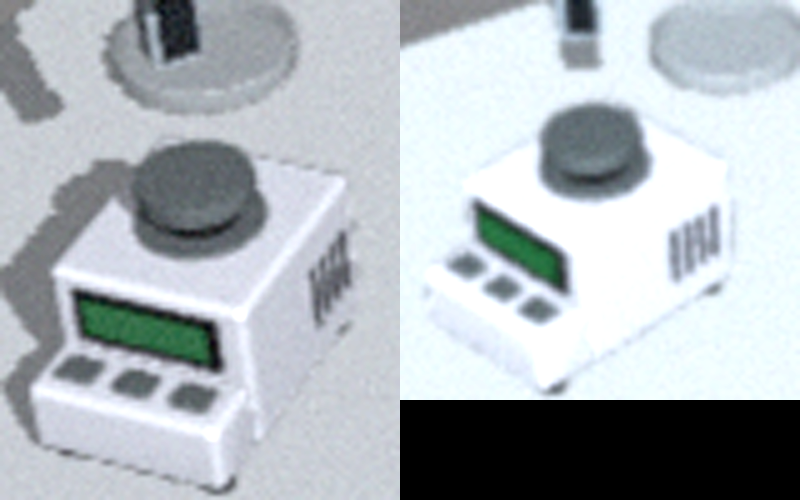

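View pics/wrist3.png

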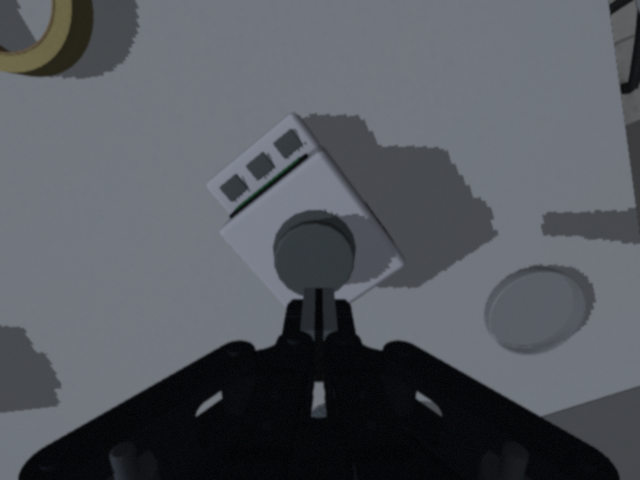

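The cap is latched: in the scene crop its top moved from y≈107 to y≈140. The hand is about 57 mm clear of it. I'll hold for more than 2 s.

Call:
carry_out:
  deltas:
    - [0,0,0,0,0,0,0]
    - [0,0,0,0,0,0,0]
    - [0,0,0,0,0,0,0]
    - [0,0,0,0,0,0,0]
    - [0,0,0,0,0,0,0]
    - [0,0,0,0,0,0,0]
    - [0,0,0,0,0,0,0]
    - [0,0,0,0,0,0,0]

```text
time_s: 4.2
tcp_pos: [536.8, 234.7, 158.6]
eef_rot: [0.693, -0.693, 0.14, -0.14]
wrist_force: [-0.3, 0.2, -0.5]
grip_width: -0.2
```

Call:
carry_out:
  deltas:
    - [0,0,0,0,0,0,0]
    - [0,0,0,0,0,0,0]
    - [0,0,0,0,0,0,0]
    - [0,0,0,0,0,0,0]
    - [0,0,0,0,0,0,0]
    - [0,0,0,0,0,0,0]
    - [0,0,0,0,0,0,0]
    - [0,0,0,0,0,0,0]

```text
time_s: 5.0
tcp_pos: [536.9, 234.7, 158.8]
eef_rot: [0.693, -0.693, 0.139, -0.14]
wrist_force: [-0.2, 0.3, -0.1]
grip_width: 0.1
```

Call:
carry_out:
  deltas:
    - [0,0,0,0,0,0,0]
    - [0,0,0,0,0,0,0]
    - [0,0,0,0,0,0,0]
    - [0,0,0,0,0,0,0]
    - [0,0,0,0,0,0,0]
    - [0,0,0,0,0,0,0]
    - [0,0,0,0,0,0,0]
    - [0,0,0,0,0,0,0]

```text
time_s: 5.8
tcp_pos: [536.9, 234.7, 158.8]
eef_rot: [0.693, -0.693, 0.139, -0.14]
wrist_force: [-0.4, 0.9, -0.1]
grip_width: -0.0
```

Run:
```python
from look import *
s=monitor.state()
print(s['time_s'],s['tcp_pos'],s['wrist_force'],tgt(s,[537,234.5,117]),tilt(s));
```

```text
5.8 [536.85036717 234.74993953 158.78850444] [-0.43305339  0.87560626 -0.06605908] [ 0.00500277  1.04471126 -0.00555244] [-0.01136027  0.          0.00793306]
```

Call:
carry_out:
  deltas:
    - [0,0.4,0,0,0,0,0]
    - [0,0.4,0,0,0,0,0]
    - [0,0.25,0,0,0,0,0]
    - [0,0,0,0,0,0,0]
    - [0,0,0,0,0,0,0]

```text
time_s: 6.3
tcp_pos: [537.5, 235.1, 116.4]
eef_rot: [0.694, -0.692, 0.139, -0.141]
wrist_force: [1.2, -0.1, 0.4]
grip_width: 0.1
```

Call:
carry_out:
  deltas:
    - [0,0.12,0,0,0,0,0]
    - [0,0.12,0,0,0,0,0]
    - [0,0.1,0,0,0,0,0]

```text
time_s: 6.6
tcp_pos: [538.5, 235.6, 104.1]
eef_rot: [0.695, -0.692, 0.138, -0.141]
wrist_force: [-2.0, -1.1, 3.7]
grip_width: -0.2
```

Call:
carry_out:
  deltas:
    - [0,0.08,0,0,0,0,0]

```text
time_s: 6.7
tcp_pos: [538.5, 235.6, 100.9]
eef_rot: [0.695, -0.692, 0.138, -0.141]
wrist_force: [-4.1, -1.9, 21.7]
grip_width: -0.0
```

At the stop with 22 N. I'll withdraw straight up.

Call:
carry_out:
  deltas:
    - [0,-0.3,0,0,0,0,0]
    - [0,-0.5,0,0,0,0,0]
    - [0,-0.6,0,0,0,0,0]
    - [0,-0.6,0,0,0,0,0]
    - [0,-0.4,0,0,0,0,0]
    - [0,0,0,0,0,0,0]
    - [0,0,0,0,0,0,0]

```text
time_s: 7.4
tcp_pos: [538.7, 235.5, 202.4]
eef_rot: [0.695, -0.691, 0.138, -0.142]
wrist_force: [0.2, 0.3, 0.1]
grip_width: -0.2
```

Run:
```python
from look import *
s=monitor.state()
print(s['time_s'],s['tcp_pos'],s['wrist_force'])
for n in ('scene','side'):
    v=eyes.snapshot(n); cv2.imwrite(f'pics/{n}4.png',v['pixels'])
a=cv2.imread('pics/scene4.png'); a0=cv2.imread('pics/scene0.png')
f=lambda i:cv2.resize(i,None,fx=4,fy=4,interpolation=cv2.INTER_CUBIC)
o=np.vstack([np.hstack([f(a0[190:265,180:280]),f(a[190:265,180:280])]),np.hstack([f(a0[290:365,360:460]),f(a[290:365,360:460])])])
cv2.imwrite('pics/crop4.png',cv2.convertScaleAbs(o,alpha=1.6))
```

```text
7.4 [538.66887132 235.50942363 202.43936387] [0.16719379 0.32187711 0.13029038]
```

View pics/crop4.png

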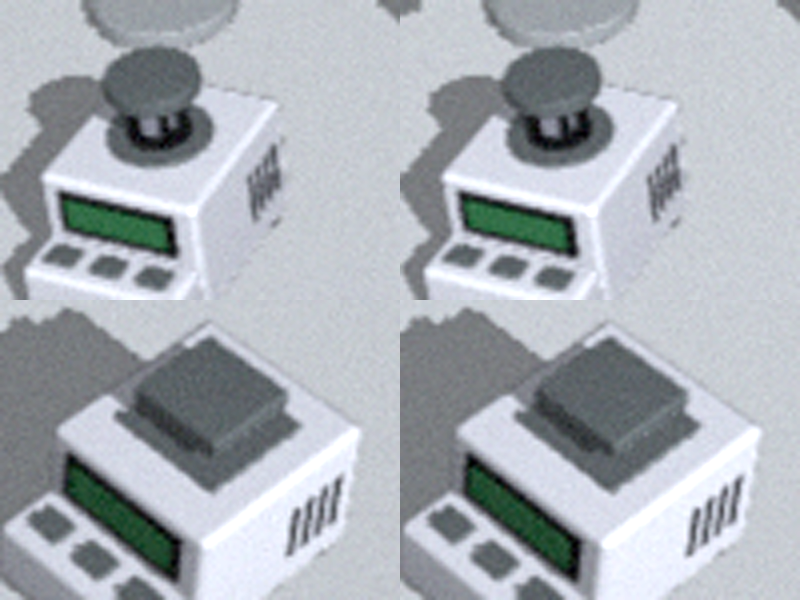

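The round cap's top edge is at y≈47 in both the first and last crops, so it is fully up again. The square cap hasn't moved. I'll hand the job in.

```bash
python3 -c "
from cell import job
print(job.job_done())"
```

```text
the job is handed in; nothing more can be done
None
```

The blank reading on the round-capped photometer is done, and I handed the job in at about 7.5 s of the 40 s allowed.

- **First press:** I pressed the round cap to its stop with shut fingers, and it latched. The camera images showed it down with the hand about 57 mm clear.
- **Reading:** The hand stayed off the cap for well over 2 s, with the wrist force near zero.
- **Second press:** I pressed to the stop again, and the cap popped up. The last scene image matches the first one, so the cap looks fully up. I had no direct reading of the carriage position.
- **Other photometer:** The square cap was never approached, and it looks the same in the first and last scene images.

The first press was harder than I intended: about 91 N on the z axis, 96 N in total, against the 120 N wrist limit. The second peaked at about 22 N at the readings I took. The fixed cameras and the wrist camera disagreed by about 4 mm on where the cap was. I pressed between the two positions, close to the cap's middle.

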